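Stop the coil winder and open its guard

TASK

Stop the coil winder by pressing the red button on its push-button station right down, then gently push the winder's counterweighted guard up and back past its balance point, so that it stays open by itself against its rear stop. Only press and push: do not grip the guard or throw it open, keep off the green button and the coil in the winder, and leave the other things on the bench where they are.

Things in the scene. Friction and masses are not known exactly. Their poses are not given: they have to be found in the camera images.
- winder: bench coil winder, lilac, fixed, yaw varies. Origin on the bench under the guard's middle; x points to the back (away from the robot), y along the spindle to the headstock. In this frame, mm: bed x -120..150, y -170..260, 20 high; headstock x -80..120, y 115..245, up to z 245; tailstock y -197..-118, up to z 145; guard between them, hinged at the back
- guard (a joint): guard's opening (rad): clear level cover in a yellow frame, 194 mm wide, steel weights on cranked arms behind the hinge. 0 shut, 1.55 open, upright at its stop; front swings up and back. Below the balance point 0.86 it falls shut, beyond it it falls open by itself at about 1 rad/s at most (damper); go to 1.05 to be sure. Needs 2-3 N up at the lift bar moved slowly, up to 6 N at 0.2 m/s
- guard_bar (a point): middle of the guard's lift bar, on its axis: orange round bar, 16 mm thick, parallel to winder y, 158 mm free between its end brackets. Moves with the guard on a 215 mm circle about guard_hinge; shut, it is level with it, 150 mm above the bench. Free below and in front; a clear lip, down to 25 mm below, stands 50 mm behind it. Push from underneath, fingers slanting in from the front
- guard_hinge (a point): middle of the guard's hinge axis, fixed on the winder (its frame x 75, y 0), 150 mm above the bench; the axis is parallel to the winder's y axis
- spindle: winder's spindle with chuck, mandrel and the coil being wound (60 x 60 x 84 mm, lying along y under the guard). Origin on the spindle axis, 88 mm above the bench, winder frame x 0, y 0; the coil reaches at most 42 mm from the axis. Turns if pushed. Not to be touched
- station: the push-button station: grey box 85 mm (x) by 150 mm (y), top at 50 mm above the bench, fixed to the bench on the left or the right of the winder; origin at the centre of its underside. Two round buttons on top, 72 mm apart: red (stop) at its y +36 mm, green (start) at its y -36 mm.
- stop_top (a point): centre of the top face of the red stop button (30 mm across), 72 mm above the bench when not pressed; it is pressed straight down.
- stop (a joint): travel of the red stop button (m): 0 = up, 0.006 = right down, which takes 5 N; it springs back.
- start_top (a point): centre of the top face of the green start button, same shape as the red one. Not to be pressed.
- start (a joint): travel of the green start button (m), 0 = up, 0.006 = down.
- coil_a: a wound transformer coil standing loose on the bench: white plastic flanges, pale pink winding, 60 x 60 mm, 84 mm tall, 0.32 kg; origin at the centre of its underside. Bystander.
- coil_b: a wound transformer coil standing loose on the bench: white plastic flanges, pale pink winding, 60 x 60 mm, 84 mm tall, 0.32 kg; origin at the centre of its underside. Bystander.
- coil_c: a wound transformer coil standing loose on the bench: white plastic flanges, pale pink winding, 60 x 60 mm, 84 mm tall, 0.32 kg; origin at the centre of its underside. Bystander.
- coil_d: a wound transformer coil standing loose on the bench: white plastic flanges, pale pink winding, 60 x 60 mm, 84 mm tall, 0.32 kg; origin at the centre of its underside. Bystander.
- parts_bin: blue open bin with metal washers, 120 x 150 mm, 60 mm tall, loose, 0.8 kg; origin at the centre of its underside. It stands on the side of the winder where the station is not. Bystander.
- tape_roll: roll of cream tape lying flat, 90 mm across, 25 mm tall, loose; origin at the centre of its underside. Bystander.
- wire_reel: reel of copper wire with black flanges, standing upright, 100 mm across, 70 mm tall, loose; origin at the centre of its underside. Bystander.
There are look-alikes about, which are no part of the job. Leave any turquoise or yellow look-alike of the station alone.

How it is judged:
On the way, in this order (a step that is already met when the one before it is completed fails the run):
1. the red stop button is pressed right down while the guard is still shut (value of joint stop above 0.0045 m and value of joint guard below 0.1 rad), for 0.05 s.
2. the guard is pushed up beyond its balance point (value of joint guard above 1.1 rad), for 0.1 s.
At the end, for the whole second after the job is handed in: The guard rests open against its rear stop (joint above 1.45 rad of 1.55) and still (under 0.1 rad/s), after the red stop button was pressed at least 4.5 of its 6 mm with the guard shut (value of joint guard above 1.45 rad and velocity of joint guard between -0.1 and 0.1 rad/s); the robot touches nothing.
It fails at once if the green start button is pressed (more than 2 mm) (value of joint start above 0.002 m).
It fails at once if the guard is gripped or forced (more than 40 N between fingers and guard) (contact force between the fingers and guard above 40 N).
It fails at once if the guard is thrown open (faster than 3 rad/s) (velocity of joint guard above 3 rad/s).
It fails at once if the coil or spindle in the winder is touched (more than 1 N) (contact force between any of the fingers, the arm and spindle above 1 N).
It fails at once if another thing on the bench is lifted, carried or shifted by more than 25 mm (distance of any of coil_a, coil_b, coil_c, coil_d, parts_bin, tape_roll, wire_reel from where it was at the start of the episode above 0.025 m).
It also fails if it takes over 54 s, if anything falls off the work surface, if the arm or the gripper's body presses on something with over 40 N, if the wrist force passes 120 N, or if a joint passes its speed limit or range.

ROBOT

A 6-joint arm with a two-finger parallel gripper is mounted at the origin on the work surface. World frame = base frame: x ahead of the robot, y to its left, z up, the work surface at z = 0. Lengths are in m, angles in rad, forces in N, time in s.
With the tool pointing down it reaches from about 0.375 to 0.975 m from the base axis. Payload 3.8 kg.
Tool frame: the origin (TCP) lies at the very end of the fingers, on their centre line; the grasp point (between the pads) lies 19 mm behind it; y points along the fingers, z is the direction in which the jaws open and shut, and the axes are right-handed (so a half turn about y gives the same grasp; the last joint's range is limited). The gripper opens to 85 mm and grips with 20 to 120 N. Pads are 22 mm wide; open, the fingers measure 114 mm over their backs; the gripper's body (76 mm by 85 mm) begins 54 mm behind the grasp point. The pads swing forward as they close: fully open they stand 13 mm farther back than shut.
Start: joints at [1.114, 0.264, 1.604, -0, 1.274, -0.037], TCP at [0.275, 0.616, 0.231] pointing down, gripper open.
Joint ranges: [-2.63, 2.63], [-0.94, 2.18], [0.31, 2.57], [-1.31, 4.45], [0, 2.66], [-2.55, 2.55]. Speed limits (rad/s): [2.57, 2.57, 3.14, 3.14, 3.14, 3.14].

INTERFACE

Orientations are given as [roll, pitch, yaw] about the fixed x, y, z axes, in that order (R = Rz(yaw) Ry(pitch) Rx(roll)).
In Python, from workcell import env gives the robot as it stands.
- The arm moves only by the tool send_rows, never from a script. Its argument "moves" is a list that holds one entry, the list of rows, each a list of 5 numbers: the opening, from 0 (shut) to 1 (fully open), then the shift along the tool's x, y, z in mm, then the turn about the tool's y in rad. A call has exactly 10 rows; each row shifts and turns the commanded pose from where the row before left it, along the tool's axes as they then stand; what a row does not reach is not made up. A row lasts 1/8 s, in which the tool goes at most 62.5 mm and 10.7 degrees, less where a joint would pass 70% of its speed; a pose out of reach is approached as far as the arm can. A call is refused whole if a number of a shift passes 62.5 or a number of a turn 0.188, either way. A call with a gripper value outside its range is refused whole. The fingers move at their own pace and stop on an object; "grip_force" is the grip in N (left out, the last holds). Time passes only in rows, so rows that do not move let the fingers close, or fill a call up. It gives the time, the measured TCP pose, the force and the opening at its end, in the units of the state.
- env.get_state(): the state, without advancing time (a new reading comes with each control period).
- env.camera(name): name is "scene" or "top" or "wrist"; returns (picture, depth): 480x640x3 uint8, red, green, blue; 480x640 float32, m along the optical axis (not along the pixel's ray), 0 where there is no reading.
- env.camera_info(name): a dict with "mtx" (3x3 intrinsics, pixels), "extrinsics" (4x4, takes a point from camera to world coordinates); the wrist camera has in their place "T_tool_cam" (4x4, takes a point from camera to tool coordinates, whose origin is the TCP and whose axes are the tool frame's). Camera axes: x right, y down, z forward; pixel columns grow to the right and rows downward; lengths in m; the calibration is good to about 2 mm. A picture is of the moment at which its call begins: read the wrist's pose just before it. camera_info takes no time and is no camera call.
- env.close_job(): hands the job in, once; it reports no verdict.
The state is a dict: "time_s": time; "joint_pos": joint angles; "joint_velocities": joint speeds; "joint_torque": joint torques, N m; "eef_pos": TCP position; "ee_rot": TCP orientation; "wrist_force": force on the tool from outside, world axes, zero at the start; "ft_torque": the same for the moment, N m; "width": finger opening in m.
Only numpy, scipy, OpenCV 4.12 (cv2) and the standard library are available. Lean on these libraries where they do the work, as an engineer would, in place of code of your own. Each camera call takes 0.05 s, during which the arm holds its last target. There are 200 camera calls.

## Working session

There is one attempt and no reset: what is moved stays moved. The work goes in short steps, Python scripts to look and compute and a tool call to move; the robot and the scene stay as the last step left them, time stands still between calls to the robot, and variables do not carry over. Pictures are saved under pics/ and viewed, about 8 in all and at most 12, crops included, and the job is handed in when it is done.

Besides the shell and the picture viewer there is one more tool, called after ">>>" as name(argument=value, ...), one argument or row to a line, values as JSON. send_rows: Moves the arm, as the interface text tells. Its arguments: {"type":"object","properties":{"moves":{"type":"array","items":{"type":"array","items":{"type":"array","items":{"type":"number"}}}},"grip_force":{"type":"number"}},"required":["moves"]}

```bash
mkdir -p pics; cat > h.py <<'E'
from workcell import env
import numpy as np, cv2
from scipy.spatial.transform import Rotation as R
def pose():
    s=env.get_state(); return np.array(s["eef_pos"]), R.from_euler('xyz',s["ee_rot"]).as_matrix()
def look(name):
    p,r=pose(); T=np.eye(4); T[:3,:3]=r; T[:3,3]=p
    im,d=env.camera(name); i=env.camera_info(name)
    E=T@np.array(i["T_tool_cam"]) if name=="wrist" else np.array(i["extrinsics"])
    return im,d,np.array(i["mtx"]),E
def pts(d,K,E):
    v,u=np.mgrid[:480,:640]
    c=np.stack([(u-K[0,2])/K[0,0]*d,(v-K[1,2])/K[1,1]*d,d],-1)
    return c@E[:3,:3].T+E[:3,3]
def plane(u,v,z,K,E):
    r=E[:3,:3]@np.array([(u-K[0,2])/K[0,0],(v-K[1,2])/K[1,1],1]); o=E[:3,3]
    return o+r*(z-o[2])/r[2]
def save(n,im): cv2.imwrite(f"pics/{n}.png",im[...,::-1])
E
python3 - <<'E'
from h import *
print(env.get_state())
for n in ["top","scene"]:
    im,d,K,E=look(n); save(n+"1",im); np.savez(n+"1",im=im,d=d,K=K,E=E)
    print(K,E,(d>0).mean())
E
```

```text
{'time_s': 0.0, 'joint_pos': array([ 1.11406568e+00,  2.64730004e-01,  1.60540326e+00,  1.99677924e-05,
        1.27370794e+00, -3.69061502e-02]), 'joint_velocities': array([-0.00099161,  0.0018245 , -0.00115698, -0.00051518, -0.00026634,
        0.00084584]), 'joint_torque': array([ 6.62468519e-04, -5.15117168e+01, -3.67319655e+01, -1.27197031e-04,
        1.28788326e-02,  1.25079202e-05]), 'eef_pos': array([0.27479944, 0.6157118 , 0.22996184]), 'ee_rot': array([-1.57304264e+00,  1.02033168e-04, -4.19830477e-01]), 'wrist_force': array([-0.85399281,  0.32524652,  0.9708598 ]), 'ft_torque': array([ 0.00751426,  0.03297578, -0.00339109]), 'width': 0.08548816157324728}
[[567.11578736   0.         315.03718621]
 [  0.         567.11578736 241.62868515]
 [  0.           0.           1.        ]] [[-2.60803170e-03 -9.96888405e-01  7.87826500e-02  4.52258395e-01]
 [-9.99756883e-01  8.74375471e-04 -2.20320448e-02  7.47460581e-02]
 [ 2.18946044e-02 -7.88209568e-02 -9.96648325e-01  1.56528279e+00]
 [ 0.00000000e+00  0.00000000e+00  0.00000000e+00  1.00000000e+00]] 0.99587890625
[[581.92454649   0.         324.50255958]
 [  0.         581.92454649 239.57343699]
 [  0.           0.           1.        ]] [[ 0.86090101  0.36643825 -0.35294825  1.10193861]
 [ 0.5086239  -0.63663976  0.57964777 -0.81050456]
 [-0.01229578 -0.67853727 -0.73446306  1.22525554]
 [ 0.          0.          0.          1.        ]] 0.9894954427083333
```

View pics/top1.png

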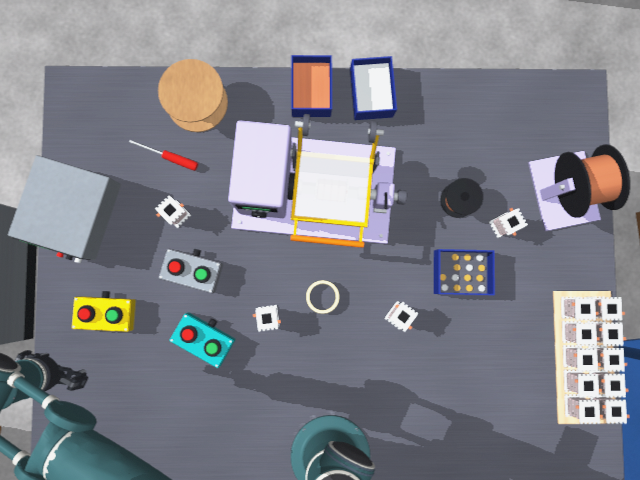

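View pics/scene1.png

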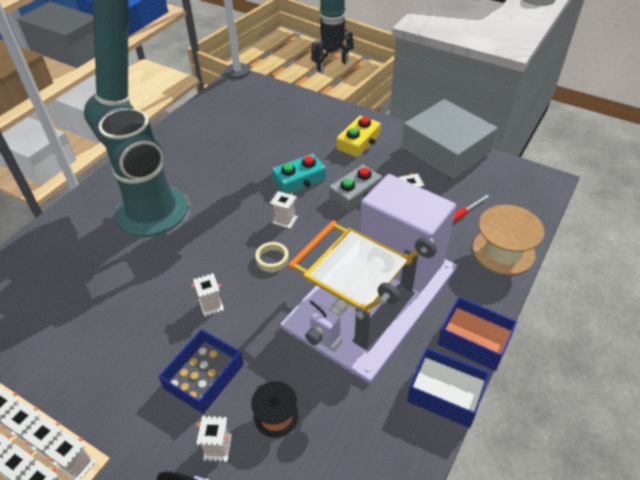

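The top view shows the grey station at (189,270), with red at (176,267) and green at (201,274). The orange bar runs (291,237)–(363,244), and the weights are near (303,125) and (376,135). Moves only turn about the tool axis, so the fingers stay vertical. I'll therefore measure the weights behind the hinge as well, since pressing them down would also open the guard.

```bash
cat > m.py <<'E'
from h import *
D={n:dict(np.load(n+"1.npz")) for n in ["top","scene"]}
t=D["top"]; P=pts(t["d"],t["K"],t["E"]); hsv=cv2.cvtColor(t["im"],cv2.COLOR_RGB2HSV)
def cent(m):
    n,l,s,c=cv2.connectedComponentsWithStats(m.astype(np.uint8)); k=1+np.argmax(s[1:,4]); return c[k],s[k],l==k
v,u=np.mgrid[:480,:640]
box=(u>150)&(u<225)&(v>245)&(v<300)
H,S,V=[hsv[...,i] for i in range(3)]
for nm,m in [("red",box&((H<8)|(H>172))&(S>150)),("green",box&(H>45)&(H<85)&(S>120))]:
    c,s,l=cent(m); print(nm,c,s,plane(*c,0.072,t["K"],t["E"]),np.median(P[l],0))
m=(u>280)&(u<375)&(v>225)&(v<255)&(H>7)&(H<19)&(S>180)
c,s,l=cent(m); uu=u[l];vv=v[l]
r=cv2.minAreaRect(np.stack([uu,vv],1).astype(np.float32)); print("bar",c,r)
for q in cv2.boxPoints(r): print(plane(*q,0.15,t["K"],t["E"]))
print(plane(*c,0.155,t["K"],t["E"]),np.median(P[l],0))
# weights: points high behind hinge
for n in D:
    d=D[n]; P=pts(d["d"],d["K"],d["E"]); np.save(n+"P",P)
P=np.load("topP.npy")
for v0 in range(112,150,3): print(v0,[tuple((1000*P[v0,u0]).astype(int)) for u0 in (298,302,306,370,375,380)])
a=t["im"][90:260,220:420]; b=D["scene"]["im"][160:380,270:480]
save("crop1",np.hstack([cv2.resize(a,(400,340)),cv2.resize(b,(400,340))]))
E
python3 m.py
```

```text
red [174.5 266.5] [169 261  12  12 116] [0.50528964 0.41001    0.072     ] [0.50540236 0.40994143 0.07123805]
green [200.76315789 273.95614035] [195 269  13  11 114] [0.48564538 0.34126425 0.072     ] [0.48557582 0.34118986 0.07054942]
bar [327.9893617 240.8856383] ((327.02471923828125, 240.74432373046875), (72.6284408569336, 5.458370685577393), 5.52754020690918)
[0.56836787 0.10456859 0.15      ]
[0.58201736 0.10326365 0.15      ]
[ 0.56428556 -0.07798132  0.15      ]
[ 0.55062495 -0.07653283  0.15      ]
[0.56557039 0.01122062 0.155     ] [0.56529764 0.01110374 0.15610142]
112 [(np.int64(930), np.int64(86), np.int64(39)), (np.int64(928), np.int64(75), np.int64(45)), (np.int64(929), np.int64(64), np.int64(42)), (np.int64(923), np.int64(-108), np.int64(62)), (np.int64(923), np.int64(-121), np.int64(64)), (np.int64(925), np.int64(-136), np.int64(57))]
115 [(np.int64(931), np.int64(87), np.int64(7)), (np.int64(929), np.int64(75), np.int64(15)), (np.int64(856), np.int64(66), np.int64(250)), (np.int64(924), np.int64(-112), np.int64(32)), (np.int64(926), np.int64(-126), np.int64(27)), (np
[... 2450 characters left out ...]
t64(858), np.int64(-115), np.int64(-4)), (np.int64(801), np.int64(-101), np.int64(215)), (np.int64(856), np.int64(-143), np.int64(2))]
145 [(np.int64(803), np.int64(85), np.int64(177)), (np.int64(803), np.int64(75), np.int64(174)), (np.int64(842), np.int64(64), np.int64(20)), (np.int64(844), np.int64(-113), np.int64(16)), (np.int64(796), np.int64(-102), np.int64(204)), (np.int64(847), np.int64(-143), np.int64(2))]
148 [(np.int64(797), np.int64(85), np.int64(168)), (np.int64(835), np.int64(76), np.int64(14)), (np.int64(834), np.int64(64), np.int64(18)), (np.int64(835), np.int64(-112), np.int64(20)), (np.int64(791), np.int64(-103), np.int64(195)), (np.int64(836), np.int64(-141), np.int64(16))]
```

View pics/crop1.png

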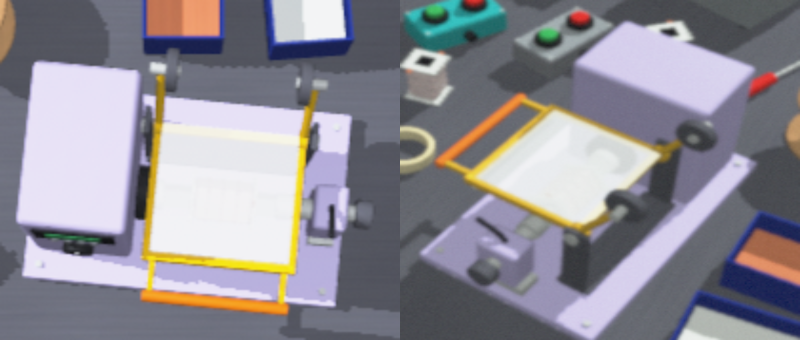

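Red is at (0.505, 0.410) and 71.5 mm from green, so the station fits. The bar is at (0.566, 0.013, 0.15) with winder yaw −5.6°, and the right weight's top is near (0.822, −0.096, 0.259). I'll move above the red button with the fingers shut.

>>> send_rows(
  moves=[
    [[0, 36.8, 8, -11.8, 0], [0, 36.8, 8, -11.8, 0], [0, 36.8, 8, -11.8, 0], [0, 36.8, 8, -11.8, 0], [0, 36.8, 8, -11.8, 0], [0, 36.8, 8, -11.8, 0], [0, 36.8, 8, -11.8, 0], [0, 36.8, 8, -11.8, 0], [0, 0, 0, 0, 0], [0, 0, 0, 0, 0]],
  ],
  grip_force=20,
)

```text
time_s: 1.35
eef_pos: [0.505, 0.4102, 0.1669]
ee_rot: [-1.571, 0.001, -0.42]
wrist_force: [-0.2, 0.0, 0.0]
width: 0.0001
```

```bash
python3 - <<'E'
from h import *
im,d,K,E=look("wrist"); p,r=pose(); s=env.get_state()
print(p,s["joint_pos"],s["wrist_force"],s["width"],np.round(env.camera_info("wrist")["T_tool_cam"],3))
hsv=cv2.cvtColor(im,cv2.COLOR_RGB2HSV); H,S,V=[hsv[...,i] for i in range(3)]
for nm,m in [("red",((H<8)|(H>172))&(S>150)),("green",(H>45)&(H<85)&(S>120))]:
    n,l,st,c=cv2.connectedComponentsWithStats(m.astype(np.uint8))
    for k in range(1,n):
        if st[k,4]>300:
            q=plane(*c[k],0.072,K,E); print(nm,c[k],st[k],q,"tool shift mm",(r.T@(q-p))*1000)
save("wrist1",im)
E
```

```text
[0.50480495 0.41069076 0.16715757] [ 6.44406429e-01  2.63973702e-01  1.72499336e+00  5.69342415e-04
  1.15306530e+00 -5.07184457e-01] [0.62808695 0.5023397  0.31018058] -5.2305824214556734e-05 [[ 0.     0.944  0.329 -0.085]
 [ 0.001 -0.329  0.944 -0.142]
 [ 1.     0.    -0.001 -0.001]
 [ 0.     0.     0.     1.   ]]
red [143.24696097  14.24248241] [ 113    0   57   35 1563] [0.33560969 0.37172796 0.072     ] tool shift mm [-138.59809138   95.26398915 -104.47698482]
red [320.84674923 239.25232198] [ 301  219   41   41 1292] [0.50388714 0.40930551 0.072     ] tool shift mm [-0.21050562 95.15794723 -1.62641439]
green [24.23591923  9.50690755] [  0   0  49  24 941] [0.30548809 0.31025783 0.072     ] tool shift mm [-141.07524631   95.27465395 -172.88569236]
green [223.14844904 252.48301329] [ 202  232   43   41 1354] [0.48453482 0.34131227 0.072     ] tool shift mm [  9.80462458  95.16046932 -71.60705938]
```

View pics/wrist1.png

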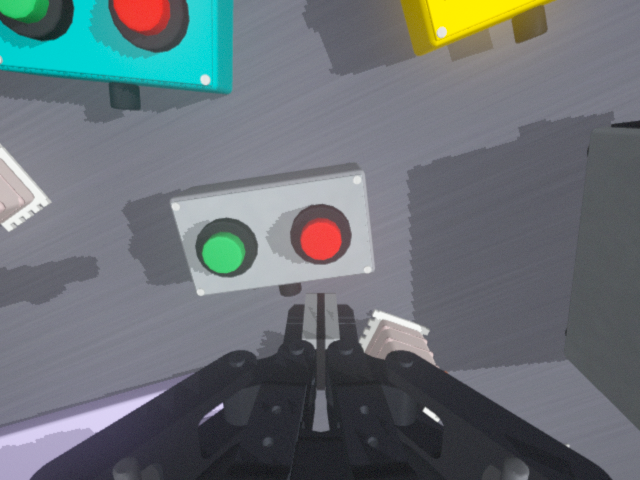

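The wrist view shows the grey station with red at (321,239) and green at (223,252). The tool axis is within 2 mm of red. Press it.

>>> send_rows(
  moves=[
    [[0, 0, 25, -1, 0], [0, 0, 25, 0, 0], [0, 0, 20, 0, 0], [0, 0, 15, 0, 0], [0, 0, 8, 0, 0], [0, 0, 4, 0, 0], [0, 0, 3, 0, 0], [0, 0, 2, 0, 0], [0, 0, 0, 0, 0], [0, 0, 0, 0, 0]],
  ],
)

```text
time_s: 2.65
eef_pos: [0.5053, 0.4096, 0.0661]
ee_rot: [-1.57, -0.0, -0.42]
wrist_force: [-3.3, -1.2, 4.7]
width: -0.0004
```

```bash
python3 - <<'E'
from h import *
print(pose()[0],env.get_state()["wrist_force"])
im,d,K,E=look("wrist"); save("wrist2",im)
E
```

```text
[0.50527605 0.40956392 0.06610139] [-3.25996765 -1.17060754  4.67595621]
```

>>> send_rows(
  moves=[
    [[0, 0, 1.5, 0, 0], [0, 0, 0, 0, 0], [0, 0, 0, 0, 0], [0, 0, 0, 0, 0], [0, 0, 0, 0, 0], [0, 0, 0, 0, 0], [0, 0, 0, 0, 0], [0, 0, 0, 0, 0], [0, 0, 0, 0, 0], [0, 0, 0, 0, 0]],
  ],
)

```text
time_s: 3.95
eef_pos: [0.5053, 0.4096, 0.0659]
ee_rot: [-1.57, -0.0, -0.42]
wrist_force: [-5.0, -2.8, 12.8]
width: 0.0
```

Pressing 1.5 mm further raised the force from 4.7 to 12.8 N with no travel, so the button is bottomed. I'll lift off and turn the tool so the wrist camera faces the back, clear of the guard's swing.

>>> send_rows(
  moves=[
    [[0, 0, -20, 0, 0], [0, 0, -30, 0, 0.187], [0, 0, -30, 0, 0.187], [0, 0, -30, 0, 0.187], [0, 0, -30, 0, 0.187], [0, 0, -30, 0, 0.187], [0, 0, -30, 0, 0.187], [0, 0, -30, 0, 0.187], [0, 0, -30, 0, 0.187], [0, 0, -20, 0, 0.187]],
  ],
)

```text
time_s: 5.2
eef_pos: [0.5059, 0.4095, 0.3464]
ee_rot: [-1.569, 0.003, -2.109]
wrist_force: [0.2, 0.8, -0.0]
width: -0.0
```

>>> send_rows(
  moves=[
    [[0, 0, 0, 0, 0.187], [0, 0, 0, 0, 0.187], [0, 0, 0, 0, 0.187], [0, 0, 0, 0, 0.187], [0, 0, 0, 0, 0.187], [0, 0, 0, 0, 0.187], [0, -35, 0, 47, 0], [0, -35, 0, 47, 0], [0, -35, 0, 47, 0], [0, -35, 0, 47, 0]],
  ],
)

```text
time_s: 6.45
eef_pos: [0.6302, 0.2085, 0.3444]
ee_rot: [-1.571, 0.002, 3.058]
wrist_force: [-0.5, 0.3, -0.0]
width: -0.0003
```

```bash
python3 - <<'E'
from h import *
p,r=pose(); print(p,env.get_state()["ee_rot"],env.get_state()["joint_pos"])
print("shift to (.82,-.097,.33):",r.T@(np.array([.82,-.097,.33])-p)*1000)
E
```

```text
[0.63017621 0.20854769 0.34442607] [-1.57109545e+00  1.77039491e-03  3.05846198e+00] [ 2.82255315e-01  1.96372752e-01  1.48137806e+00 -3.55297933e-04
  1.46208145e+00  1.93622029e+00]
shift to (.82,-.097,.33): [-214.51352294   14.71949651  288.73492631]
```

>>> send_rows(
  moves=[
    [[0, -30.6, 2, 41.2, 0], [0, -30.6, 2, 41.2, 0], [0, -30.6, 2, 41.2, 0], [0, -30.6, 2, 41.2, 0], [0, -30.6, 2, 41.2, 0], [0, -30.6, 2, 41.2, 0], [0, -30.6, 2, 41.2, 0], [0, 0, 0, 0, 0], [0, 0, 0, 0, 0], [0, 0, 0, 0, 0]],
  ],
)

```text
time_s: 7.7
eef_pos: [0.8183, -0.0935, 0.3307]
ee_rot: [-1.571, 0.001, 3.06]
wrist_force: [0.1, -0.2, 0.5]
width: 0.0002
```

```bash
python3 - <<'E'
from h import *
p,r=pose(); print(p,env.get_state()["ee_rot"],env.get_state()["wrist_force"])
im,d,K,E=look("wrist")
P=pts(d,K,E); wy=np.array([.097,.995]);wx=np.array([.995,-.097]); hg=np.array([.780,-.0076])
q=P[...,:2]-hg; X=q@wx; Y=q@wy; Z=P[...,2]
m=(X>.0)&(X<.11)&(Y<-.06)&(Y>-.14)&(Z>.17)&(Z<.29)&(d>0)
print(m.sum())
for y0 in np.arange(-.13,-.06,.005):
    k=m&(abs(Y-y0)<.0025)
    if k.sum()>10: print("Y %.3f n%d top %.3f Xrange %.3f %.3f Xtop %.3f"%(y0,k.sum(),np.percentile(Z[k],98),X[k].min(),X[k].max(),np.median(X[k&(Z>np.percentile(Z[k],90))])))
v,u=np.where(m); print(u.min(),u.max(),v.min(),v.max())
s=look("scene")[0]; save("s2",np.hstack([cv2.resize(im,(400,300)),cv2.resize(s[120:360,260:580],(400,300))]))
E
```

```text
[ 0.81826245 -0.09351184  0.33069648] [-1.57105768e+00  9.37836507e-04  3.05972732e+00] [ 0.05286047 -0.21503849  0.47967119]
2272
Y -0.110 n24 top 0.242 Xrange 0.045 0.057 Xtop 0.052
Y -0.105 n141 top 0.243 Xrange 0.045 0.058 Xtop 0.051
Y -0.100 n163 top 0.243 Xrange 0.010 0.058 Xtop 0.051
Y -0.095 n234 top 0.242 Xrange 0.006 0.058 Xtop 0.051
Y -0.090 n282 top 0.261 Xrange 0.012 0.076 Xtop 0.048
Y -0.085 n571 top 0.261 Xrange 0.026 0.077 Xtop 0.051
Y -0.080 n560 top 0.261 Xrange 0.029 0.077 Xtop 0.051
Y -0.075 n296 top 0.261 Xrange 0.027 0.077 Xtop 0.052
305 357 198 271
```

View pics/s2.png

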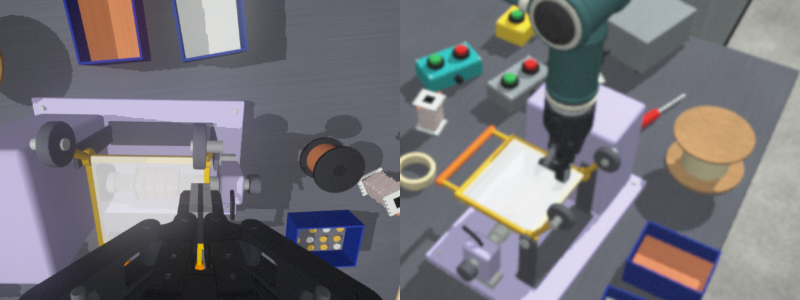

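The right weight is a disc of radius 25 mm, with its centre at X 51 mm behind the hinge, Y −82 mm, and its top at z 0.261. The closed fingertips are centred above it. I'll lower them to contact.

>>> send_rows(
  moves=[
    [[0, -1, 15, 0, 0], [0, 0, 15, 0, 0], [0, 0, 15, 0, 0], [0, 0, 10, 0, 0], [0, 0, 7, 0, 0], [0, 0, 4, 0, 0], [0, 0, 3, 0, 0], [0, 0, 2, 0, 0], [0, 0, 0, 0, 0], [0, 0, 0, 0, 0]],
  ],
)

```text
time_s: 9.05
eef_pos: [0.8199, -0.0951, 0.261]
ee_rot: [-1.571, 0.002, 3.058]
wrist_force: [-1.5, 0.8, 6.4]
width: -0.0
```

Contact is at 6.4 N, at the expected height. I'll start along the weight's arc, slowly at first.

>>> send_rows(
  moves=[
    [[0, -2, 3, 0, 0], [0, -3, 2, 0, 0], [0, -3.5, 2.5, 0, 0], [0, -4, 3, 0, 0], [0, -4, 3, 0, 0], [0, -3.9, 3.2, 0, 0], [0, 0, 0, 0, 0], [0, 0, 0, 0, 0], [0, 0, 0, 0, 0], [0, 0, 0, 0, 0]],
  ],
)

```text
time_s: 10.3
eef_pos: [0.8431, -0.0974, 0.2476]
ee_rot: [-1.57, 0.011, 3.058]
wrist_force: [3.8, -0.4, 10.3]
width: 0.0004
```

```bash
cat > g.py <<'E'
from h import *
import sys
p,r=pose(); print(p,env.get_state()["wrist_force"])
s,d,K,E=look("scene"); P=pts(d,K,E)
hsv=cv2.cvtColor(s,cv2.COLOR_RGB2HSV)
q=P-np.array([.780,-.0076,.15]); X=q[...,0]*.995-q[...,1]*.097; Y=q[...,0]*.097+q[...,1]*.995; Z=q[...,2]; rad=np.hypot(X,Z)
m=(hsv[...,0]>6)&(hsv[...,0]<19)&(hsv[...,1]>150)&(abs(Y)<.09)&(rad>.19)&(rad<.24)&(X<.1)
print("bar pts",m.sum(),"guard angle",np.median(np.arctan2(Z[m],-X[m])), "tip X,Z",(p-np.array([.780,-.0076,0]))@[.995,-.097,0],p[2])
save(sys.argv[1],cv2.resize(s[60:360,200:600],(640,480)))
E
python3 g.py g1
```

```text
[ 0.84314865 -0.09735866  0.24762912] [ 3.81401528 -0.39956732 10.31509951]
bar pts 356 guard angle 0.2517287878930665 tip X,Z 0.07153949620519366 0.24762911890034156
```

The guard is at about 0.24 rad, the force is 10 N, and the tip sits where predicted. Continue along the arc.

>>> send_rows(
  moves=[
    [[0, -1.5, 3.5, 0, 0], [0, -2, 3.8, 0, 0], [0, -2.5, 4, 0, 0], [0, -2.5, 4.2, 0, 0], [0, -2.5, 4.5, 0, 0], [0, -2.2, 4.6, 0, 0], [0, -2, 4.8, 0, 0], [0, -1.5, 5, 0, 0], [0, -1.2, 5, 0, 0], [0, -1, 5, 0, 0]],
  ],
)

```text
time_s: 11.6
eef_pos: [0.8631, -0.0989, 0.2038]
ee_rot: [-1.57, 0.014, 3.058]
wrist_force: [4.0, 0.2, 6.1]
width: 0.0003
```

```bash
python3 g.py g2
```

```text
[ 0.86310026 -0.09889731  0.20377837] [4.01898148 0.18225621 6.07567848]
bar pts 403 guard angle 0.7814596900620377 tip X,Z 0.09154059637827748 0.2037783700184773
```

View pics/g2.png

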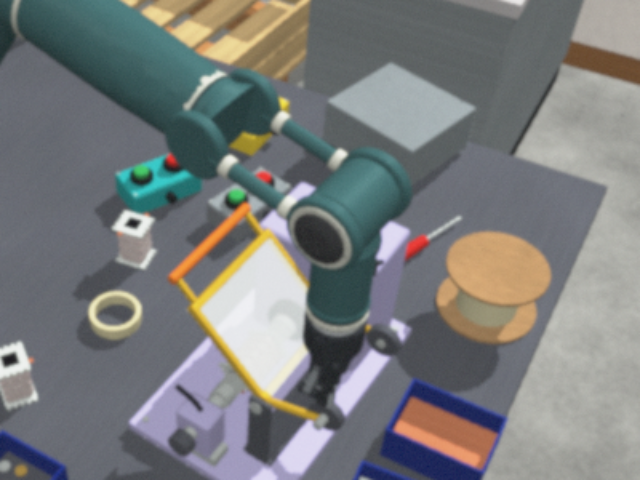

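The view shows the guard about 45° up, the tip on the right weight at (325,415), and the forearm well above the bar. I'll go past the balance point, then lift straight off.

>>> send_rows(
  moves=[
    [[0, -0.5, 4.6, 0, 0], [0, -0.5, 4.8, 0, 0], [0, -0.5, 4.8, 0, 0], [0, -0.5, 4.8, 0, 0], [0, 0, 4.8, 0, 0], [0, 0, 4.8, 0, 0], [0, 0, 4.8, 0, 0], [0, 0, -25, 0, 0], [0, 0, -45, 0, 0], [0, 0, -50, 0, 0]],
  ],
)

```text
time_s: 12.9
eef_pos: [0.8598, -0.0983, 0.2834]
ee_rot: [-1.571, -0.003, 3.058]
wrist_force: [-0.4, 0.1, 1.3]
width: 0.0002
```

```bash
python3 g.py g3
```

```text
[ 0.859779   -0.09834047  0.28339391] [-0.44537462  0.06764905  1.31664507]
bar pts 385 guard angle 1.3561881686958845 tip X,Z 0.08818193254387892 0.2833939093403368
```

View pics/g3.png

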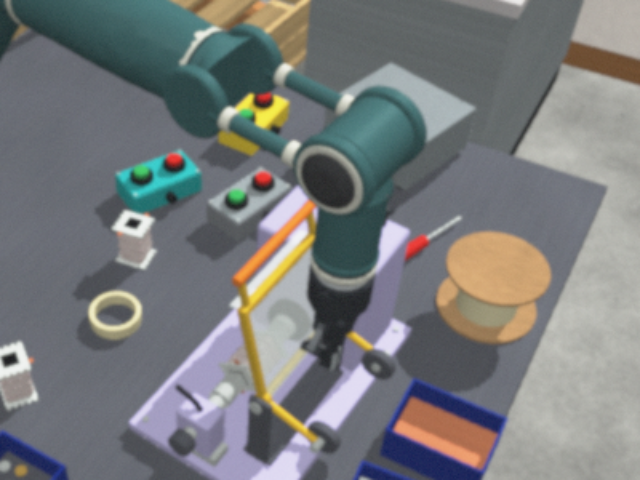

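The guard is at about 1.36 rad and falling open by itself, with the tip off the weight. I'll rise further and wait.

>>> send_rows(
  moves=[
    [[0, 0, -30, 0, 0], [0, 0, -30, 0, 0], [0, 0, -20, 0, 0], [0, 0, 0, 0, 0], [0, 0, 0, 0, 0], [0, 0, 0, 0, 0], [0, 0, 0, 0, 0], [0, 0, 0, 0, 0], [0, 0, 0, 0, 0], [0, 0, 0, 0, 0]],
  ],
)

```text
time_s: 14.2
eef_pos: [0.8606, -0.0984, 0.3644]
ee_rot: [-1.571, 0.0, 3.058]
wrist_force: [-0.4, 0.3, -0.5]
width: 0.0
```

```bash
python3 g.py g4; python3 g.py g5
```

```text
[ 0.86062289 -0.09842506  0.36436732] [-0.42451885  0.26320883 -0.53765393]
bar pts 224 guard angle 1.5625071012647571 tip X,Z 0.08902980813749126 0.36436732239892056
[ 0.86062225 -0.0984094   0.36438696] [-0.09806435  0.24030701  0.05951406]
bar pts 233 guard angle 1.5616312621151138 tip X,Z 0.08902764995601574 0.36438696273940957
```

View pics/g5.png

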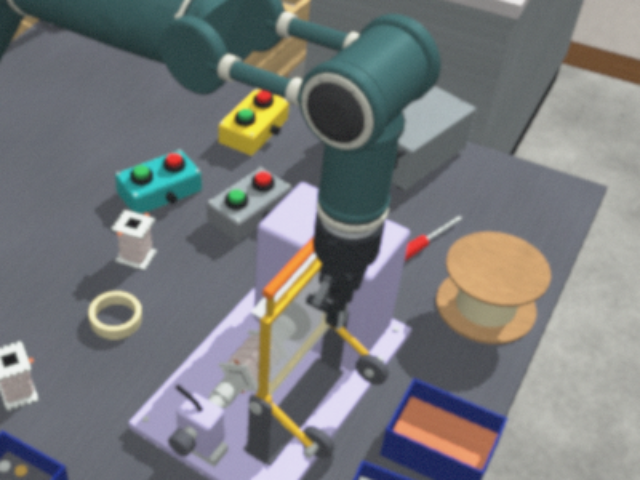

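The guard stands upright at 1.56 rad in two successive readings, and the tip is 90 mm behind the hinge line, clear of everything with zero wrist force. Hand in.

```bash
python3 -c "
from h import *
print(env.close_job(), env.get_state()['time_s'])"
```

```text
the job is handed in; nothing more can be done
the job is handed in; nothing more can be done
```

The winder is stopped, the guard stands open by itself against its rear stop, and I handed the job in at about 14 s of the 54 s allowed.

- **Red button:** I pressed it with the shut fingers while the guard was closed. The tip went down to z 0.066, and pressing 1.5 mm further only raised the force to 12.8 N, so it was right down.
- **Guard:** I did not lift it at the bar as the description suggests. The moves cannot tilt the tool, so the fingers stay vertical and could not reach under the bar. Instead I pressed the right counterweight down and back along its arc, with measured forces up to about 11 N. Past the balance point I lifted off and the guard fell open on its own.
- **Last checks:** The guard read 1.56 rad in two successive views, against a stop at 1.55 rad. Wrist force was about zero and the tool was clear of everything.
- **Not checked:** I did not re-measure the loose items. The arm passed well above them, and those in the last view looked unmoved. The green button was never approached.

No check failed or disagreed. The only small mismatch was that the camera read the guard angle about 0.02 rad higher than the arc model predicted.

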